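# Take the brown tape roll off its post and hold it out over the blue pad

## Task

Slide the brown tape roll straight up off its upright post and bring it over the blue pad, keeping it level all the way. Finish while still holding it there, still and level in the gripper, roughly over the middle of the pad and about 20 cm above the bench, so that I can take it from you. Leave the cream roll on its own post and do not disturb the other things lying about.

Things in the scene. Friction and masses are not known exactly. Their poses are not given: they have to be found in the camera images.
- brown_roll: Brown packing-tape roll lying flat on post_a (underside 15 mm above the bench), the post through its hole; a rigid ring, 104 mm outside diameter, hole 76 mm, wall 13 to 16 mm, 50 mm high, 0.14 to 0.28 kg. Too wide to grip across: pinch its wall, one finger in the hole, one outside; a 60 N grip does no harm. Origin on its underside; the ring's axis is z, up, through x = 0, y = +7 mm.
- brown_roll_center (a point): Centre of the brown ring: on its axis, at half its height, 25 mm above its underside.
- post_a: Tape holder of the brown roll, screwed to the bench: plywood plate 130 x 130 x 12 mm with an upright steel post 12 mm in diameter in its middle (28 mm collar at its foot), its blunt tip 71 mm above the bench, 6 mm above the roll's top. The roll lies on three white ribs 3 mm high and fits very loosely round the post. Origin at the middle of the plate's underside; z up along the post.
- cream_roll: Cream masking-tape roll, a rigid ring 96 mm outside diameter, 36 mm high, lying flat on the plate of post_b with the post through its hole; not to be moved. Origin on its underside, 8 mm from the ring's axis.
- post_b: Tape holder of the cream roll, the same as post_a, screwed to the bench. Origin at the middle of the plate's underside.
- pad: Flat square blue fabric pad, 190 x 190 x 4 mm, fixed to the bench. Origin at the middle of its underside.
- tape_measure: Black and red tape measure, 36 x 87 x 64 mm, standing on the bench behind the work; bystander. Origin at the middle of its underside.
- offcut: White moulding offcut, 189 x 70 x 17 mm, lying near the bench's front edge; bystander. Origin at the middle of its underside.

How it is judged (in metres and radians):
On the way:
1. the brown roll, held in the fingers and level, comes up off its post: its underside rises above the post's tip while the ring is still over the post (contact force between the fingers and brown_roll above 1 N and angle between brown_roll's own z axis and vertical below 0.17 rad and height (world z) of brown_roll above 0.073 m and horizontal distance between brown_roll_center and post_a below 0.06 m), for 0.04 s.
At the end, for the whole second after the job is handed in: the gripper still holds the brown roll in the air, at rest, level within 10 degrees, its centre 15 to 29 cm above the bench and within 6 cm sideways of the pad's middle, touching neither post nor pad; the cream roll still lies on its post (contact force between the fingers and brown_roll above 1 N and angle between brown_roll's own z axis and vertical below 0.17 rad and height (world z) of brown_roll_center between 0.15 and 0.29 m and horizontal distance between brown_roll_center and pad below 0.06 m and linear speed of brown_roll below 0.03 m/s and angular speed of brown_roll below 0.2 rad/s and contact force between brown_roll and post_a below 0.1 N and contact force between brown_roll and post_b below 0.1 N and contact force between brown_roll and pad below 0.1 N and horizontal distance between cream_roll and post_b below 0.04 m and height (world z) of cream_roll below 0.025 m); the arm keeps its last pose, push and grip.
It fails at once if the brown roll is tipped more than 20 degrees (angle between brown_roll's own z axis and vertical above 0.35 rad).
It fails at once if the cream roll is shifted by more than 25 mm (distance of cream_roll from where it was at the start of the episode above 0.025 m).
It fails at once if the tape measure or the moulding offcut is shifted by more than 25 mm (distance of any of tape_measure, offcut from where it was at the start of the episode above 0.025 m).
It also fails if it takes over 40 s, if anything falls off the work surface, if the arm or the gripper's body presses on something with over 40 N, if the wrist force passes 120 N, or if a joint passes its speed limit or range.

## Robot

A 6-joint arm with a two-finger parallel gripper is mounted at the origin on the work surface; the furniture and walls round the work are solid. World frame = base frame: x ahead of the robot, y to its left, z up, the work surface at z = 0. Lengths are in m, angles in degrees, forces in N, time in s.
With the tool pointing down it reaches from about 0.325 to 0.9 m from the base axis. Payload 6.1 kg.
Tool frame: the origin (TCP) lies midway between the tips of the shut fingers; the grasp point (between the pads) lies robot.grip_point_offset behind it (robot.grip_point_offset is the distance from the TCP to the grasp point, in m); z points along the fingers, y is the line along which they close (so a half turn about z gives the same grasp; the last joint's range is limited). The gripper opens to 85 mm and grips with 20 to 120 N. Pads are 22 mm wide; open, the fingers measure 114 mm over their backs; the gripper's body (76 mm by 85 mm) begins 54 mm behind the grasp point. The pads swing forward as they close: fully open they stand 13 mm farther back than shut.
Start: joints at [-80.85, 12.628, 87.462, -0, 79.91, -7.225], TCP at [0.176, -0.6, 0.231] pointing down, gripper open.
Joint ranges: [-170.65, 170.65], [-52.31, 119.04], [5.05, 147.46], [-71.25, 251.25], [11.57, 151.72], [-153.62, 153.62]. Speed limits (degrees/s): [147.25, 147.25, 172.46, 180, 180, 180].

## Interface

Orientations are given as [roll, pitch, yaw] about the fixed x, y, z axes, in that order (R = Rz(yaw) Ry(pitch) Rx(roll)).
In Python, from station import robot gives the robot as it stands.
- The arm moves only by the tool send_rows, never from a script. Its argument "targets" is a list of rows, each a list of 3 entries, a list of its own where there are three numbers: the closure, from -1 (fully open) to 1 (shut), then the shift along the tool's x, y, z scaled (see below), then the turn, a rotation vector about the tool's x, y, z scaled (see below). In form: [[grip, [dx, dy, dz], [wx, wy, wz]], ...]. A call has 1 to 10 rows; each row shifts and turns the commanded pose from where the row before left it, along the tool's axes as they then stand; what a row does not reach is not made up. The controller multiplies each number of a shift by 0.2 m and each number of a turn by 30 degrees. A row lasts 1/12 s, in which the tool goes at most 41.7 mm and 7.16 degrees, less where a joint would pass 70% of its speed; a pose out of reach is approached as far as the arm can. A call with a number of a shift or a turn outside -1 to 1 is refused whole. A call with a gripper value outside its range is refused whole. The fingers move at their own pace and stop on an object; "grip_force" is the grip in N (left out, the last holds). Time passes only in rows, so rows that do not move let the fingers close. It gives the time, the measured TCP pose, the force, the opening and the grip force at its end, in the units of the state.
- robot.get_obs(): the state, without advancing time (a new reading comes with each control period).
- robot.get_image(name): name is "scene" or "side" or "wrist"; returns the picture (400x640x3 uint8, red, green, blue); there is no depth.
- robot.get_calibration(name): a dict with "fx", "fy", "cx", "cy" (pixels), "camera_from_world" (4x4, takes a point from world to camera coordinates); the wrist camera has in their place "tool_from_camera" (4x4, takes a point from camera to tool coordinates, whose origin is the TCP and whose axes are the flange's). Camera axes: x right, y up, looking along -z (the intrinsics and any distortion apply to the point x, -y, -z); pixel columns grow to the right and rows downward; lengths in m; the calibration is good to about 2 mm. A picture is of the moment at which its call begins: read the wrist's pose just before it. get_calibration takes no time and is no camera call.
- robot.sign_off(): hands the job in; it is judged then, once.
Trained networks look in the newest picture that a camera, given by its name, has taken for a name from the list of things; names that differ only in an ending like _2 or _b are one class to them, and where a whole thing is asked for, a point or a joint stands for the part that bears it (a point fixed in the world has none). Each returns a list of dicts, best first, with "score" (0 to 1); they miss things now and then, are a little off and sometimes report something else, mostly with a low value. They report only what shows in the picture. A call takes as long as a camera call.
- robot.look_for(camera, query): "location" ([column, row] as shares, 0 to 1, of the picture: columns of its width, rows of its height, amid what is visible of it).
The state is a dict: "t": time; "qpos": joint angles; "qvel": joint speeds; "joint_torque": joint torques, N m; "tcp_pos": TCP position; "eef_rot": TCP orientation; "ft_force": force on the tool from outside, world axes, zero at the start; "torque": the same for the moment, N m; "finger_gap": finger opening in m; "gripper_force": force on a finger pad.
Only numpy, scipy, OpenCV 4.12 (cv2) and the standard library are available. Lean on these libraries where they do the work, as an engineer would, in place of code of your own. Each camera call takes 0.05 s, during which the arm holds its last target. There are 200 camera calls.

## Working session

There is one attempt and no reset: what is moved stays moved. The work goes in short steps, Python scripts to look and compute and a tool call to move; the robot and the scene stay as the last step left them, time stands still between calls to the robot, and variables do not carry over. Pictures are saved under pics/ and viewed, at most 10 in all, crops included, and the job is handed in when it is done.

Besides the shell and the picture viewer there is one more tool, called after "Emit:" by a JSON object that holds its "method" and its "body", one argument or row to a line. send_rows: Moves the arm, as the interface text tells. Shifts and turns lie within -1 to 1; 1 stands for 0.2 m of shift or 30 degrees of turn. Its arguments: {"type":"object","properties":{"targets":{"type":"array","items":{"type":"array"}},"grip_force":{"type":"number"}},"required":["targets"]}

```bash
mkdir -p pics; cat > h.py <<'E'
import numpy as np, cv2
from station import robot
from scipy.spatial.transform import Rotation as R
def ray(cam,u,v):
    c=robot.get_calibration(cam); T=np.array(c["camera_from_world"]); W=np.linalg.inv(T)
    d=np.array([(u-c["cx"])/c["fx"],-(v-c["cy"])/c["fy"],-1.])
    return W[:3,3],W[:3,:3]@d
def at_z(cam,u,v,z):
    o,d=ray(cam,u,v); return o+d*(z-o[2])/d[2]
E
python3 - <<'E'
from h import *
for c in ["scene","side"]:
    im=robot.get_image(c); cv2.imwrite(f"pics/{c}0.png",im[:,:,::-1])
    k=robot.get_calibration(c); print({a:b for a,b in k.items() if a!="camera_from_world"}, np.linalg.inv(k["camera_from_world"])[:3,3])
    for q,z in [("brown_roll",.04),("post_a",.03),("cream_roll",.03),("pad",.004),("tape_measure",.03),("offcut",.017)]:
        for r in robot.look_for(c,q)[:2]:
            u,v=r["location"][0]*640,r["location"][1]*400
            print(c,q,round(r["score"],2),round(u),round(v),at_z(c,u,v,z).round(3))
o=robot.get_obs(); print(o["tcp_pos"],o["eef_rot"],o["t"],robot.grip_point_offset)
E
```

```text
{'fx': 439.95342179225804, 'fy': 439.95342179225804, 'cx': 319.7053406696748, 'cy': 206.19029890722615} [-0.27321319 -0.72044543  0.53734855]
scene brown_roll 0.93 266 203 [0.491 0.211 0.04 ]
scene post_a 0.68 320 240 [ 0.44  -0.054  0.03 ]
scene post_a 0.64 266 217 [0.439 0.152 0.03 ]
scene cream_roll 0.95 322 226 [ 0.505 -0.001  0.03 ]
scene pad 0.94 416 265 [ 0.539 -0.27   0.004]
scene pad 0.45 263 203 [0.54  0.285 0.004]
scene tape_measure 0.6 399 221 [ 0.667 -0.134  0.03 ]
scene offcut 0.61 241 233 [0.346 0.145 0.017]
{'fx': 364.36860810138074, 'fy': 364.36860810138074, 'cx': 323.78241808265926, 'cy': 197.68285284783929} [-0.27892085 -0.20274238  0.61898848]
side post_a 0.8 323 225 [ 0.436 -0.01   0.03 ]
side cream_roll 0.7 323 210 [0.502 0.007 0.03 ]
side pad 0.84 425 226 [ 0.535 -0.269  0.004]
side tape_measure 0.6 379 186 [ 0.663 -0.124  0.03 ]
[ 0.17619507 -0.59966409  0.23134454] [ 1.79995019e+02 -1.46251663e-04  1.63748320e+01] 0.7 0.0187
```

View pics/scene0.png

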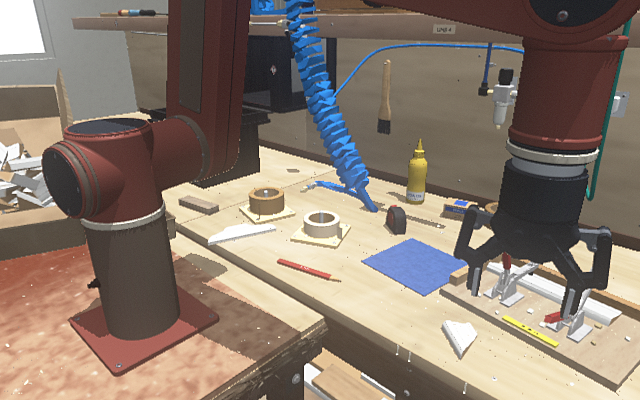

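View pics/side0.png

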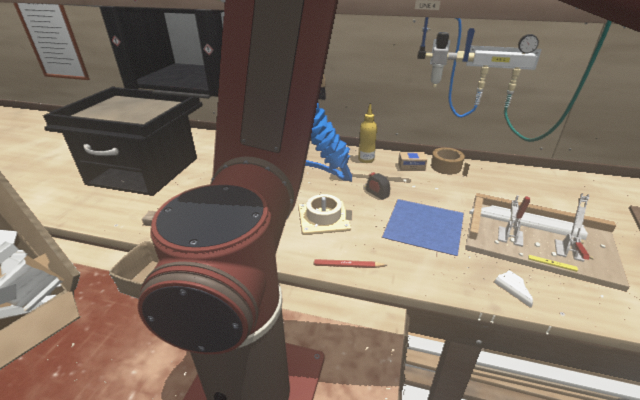

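Scene view: the brown roll is at about (266,203), cream at (322,226), pad at (416,265), tape measure at (397,220) and the offcut at (241,233). Side view: the arm hides the brown roll. The roll at (448,160) is a decoy.

Emit:
{"method": "send_rows", "body": {
  "targets": [
    [-1, [0.16, -0.115, -0.03], [0, 0, 0]],
    [-1, [0.16, -0.115, -0.03], [0, 0, 0]],
    [-1, [0.16, -0.115, -0.03], [0, 0, 0]],
    [-1, [0.16, -0.115, -0.03], [0, 0, 0]],
    [-1, [0.16, -0.115, -0.03], [0, 0, 0]],
    [-1, [0.16, -0.115, -0.03], [0, 0, 0]],
    [-1, [0.16, -0.115, -0.03], [0, 0, 0]],
    [-1, [0.16, -0.115, -0.03], [0, 0, 0]],
    [-1, [0.16, -0.115, -0.03], [0, 0, 0]],
    [-1, [0.16, -0.115, -0.03], [0, 0, 0]]
  ],
  "grip_force": 60
}}

```text
t: 1.53
tcp_pos: [0.4192, -0.2871, 0.292]
eef_rot: [180.0, -0.0, 16.4]
ft_force: [1.4, 0.1, 0.7]
finger_gap: 0.0852
gripper_force: 0.0
```

```bash
python3 - <<'E'
from h import *
im=robot.get_image("side"); cv2.imwrite("pics/side1.png",im[:,:,::-1])
for q in ["brown_roll","post_a"]:
  for r in robot.look_for("side",q)[:2]:
    u,v=r["location"][0]*640,r["location"][1]*400; print(q,r["score"],u,v,at_z("side",u,v,.04))
# hose
for a,b in [((365,205),(345,178)),((335,140),(328,140)),((320,110),(318,118))]:
    o1,d1=ray("scene",*a);o2,d2=ray("side",*b)
    s=np.linalg.lstsq(np.c_[d1,-d2],o2-o1,rcond=None)[0]; print((o1+s[0]*d1).round(3),(o2+s[1]*d2).round(3))
o=robot.get_obs(); print(o["tcp_pos"],o["eef_rot"],o["t"],o["finger_gap"],o["ft_force"]);print(robot.get_calibration("wrist"))
E
```

```text
brown_roll 0.8 256.32 183.68 [0.56740411 0.23162427 0.04      ]
post_a 0.75 324.79999999999995 225.0 [ 0.42726385 -0.01778488  0.04      ]
post_a 0.66 273.472 200.68 [0.49626162 0.14884283 0.04      ]
[ 0.664 -0.021  0.047] [ 0.662 -0.02   0.044]
[ 0.547 -0.005  0.257] [0.531 0.001 0.227]
[0.503 0.005 0.337] [0.486 0.014 0.301]
[ 0.4200596  -0.28682055  0.29224526] [ 1.79917856e+02 -6.12359810e-02  1.66678236e+01] 1.6833 0.08522292628153769 [ 0.49513246 -0.36552148  0.50504411]
{'fx': 276.870475020583, 'fy': 276.870475020583, 'cx': 323.3511032780531, 'cy': 202.53323724518776, 'tool_from_camera': array([[-5.89154673e-04,  9.64018617e-01,  2.65834082e-01,
         6.77796164e-02],
       [ 9.99999426e-01,  8.05921064e-04, -7.06337474e-04,
         2.61195751e-05],
       [-8.95163761e-04,  2.65833513e-01, -9.64018538e-01,
        -1.43572140e-01],
       [ 0.00000000e+00,  0.00000000e+00,  0.00000000e+00,
         1.00000000e+00]])}
```

View pics/side1.png

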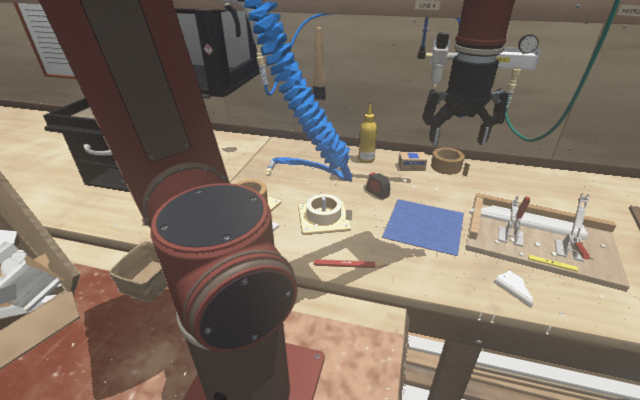

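Side view 1: only the rear rim of the brown roll shows, near (256,187). The blue hose runs from (262,0) to (345,172), so I need to know where it is.

```bash
python3 - <<'E'
from h import *
S=np.array([(262,0),(270,40),(283,75),(305,110),(325,140),(345,172)],float)
C=np.array([(297,0),(300,40),(313,85),(330,125),(348,165),(366,203)],float)
den=lambda P:np.array([[np.interp(t,range(6),P[:,k]) for k in (0,1)] for t in np.linspace(0,5,101)])
for a in C:
    o1,d1=ray("scene",*a);best=None
    for b in den(S):
        o2,d2=ray("side",*b); s,_,_,_=np.linalg.lstsq(np.c_[d1,-d2],o2-o1,rcond=None)
        p,q=o1+s[0]*d1,o2+s[1]*d2; e=np.linalg.norm(p-q)
        if best is None or e<best[0]: best=(e,((p+q)/2).round(3),b.round())
    print(a,best)
E
```

```text
[297.   0.] (np.float64(0.05456426827380016), array([0.564, 0.152, 0.556]), array([262.,   0.]))
[300.  40.] (np.float64(0.0008073078981775963), array([0.607, 0.175, 0.487]), array([266.,  18.]))
[313.  85.] (np.float64(0.0013154904283142056), array([0.641, 0.161, 0.368]), array([280.,  66.]))
[330. 125.] (np.float64(0.0005637367744358435), array([0.65 , 0.104, 0.262]), array([303., 107.]))
[348. 165.] (np.float64(0.0010285560395237583), array([0.65 , 0.034, 0.158]), array([327., 143.]))
[366. 203.] (np.float64(0.007437750532226596), array([ 0.678, -0.016,  0.051]), array([345., 172.]))
```

Emit:
{"method": "send_rows", "body": {
  "targets": [
    [-1, [0.058, -0.195, 0], [0, 0, 0]],
    [-1, [0.058, -0.195, 0], [0, 0, 0]],
    [-1, [0.058, -0.195, 0], [0, 0, 0]],
    [-1, [0.058, -0.195, 0], [0, 0, 0]],
    [-1, [0.058, -0.195, 0], [0, 0, 0]],
    [-1, [0.058, -0.195, 0], [0, 0, 0]],
    [-1, [0.058, -0.195, 0], [0, 0, 0]],
    [-1, [0.058, -0.195, 0], [0, 0, 0]],
    [-1, [0.058, -0.195, 0], [0, 0, 0]],
    [-1, [0.058, -0.195, 0], [0, 0, 0]],
    [-1, [0, 0, 0], [0, 0, 0]]
  ]
}}

```text
invalid input
```

Emit:
{"method": "send_rows", "body": {
  "targets": [
    [-1, [0.058, -0.195, 0], [0, 0, 0]],
    [-1, [0.058, -0.195, 0], [0, 0, 0]],
    [-1, [0.058, -0.195, 0], [0, 0, 0]],
    [-1, [0.058, -0.195, 0], [0, 0, 0]],
    [-1, [0.058, -0.195, 0], [0, 0, 0]],
    [-1, [0.058, -0.195, 0], [0, 0, 0]],
    [-1, [0.058, -0.195, 0], [0, 0, 0]],
    [-1, [0.058, -0.195, 0], [0, 0, 0]],
    [-1, [0.058, -0.195, 0], [0, 0, 0]],
    [-1, [0, 0, 0], [0, 0, 0]]
  ]
}}

```text
t: 2.52
tcp_pos: [0.4189, 0.0826, 0.2913]
eef_rot: [-179.8, -0.1, 16.7]
ft_force: [-0.4, -0.5, 0.6]
finger_gap: 0.0857
gripper_force: 0.0
```

```bash
cat >> h.py <<'E'
def wray(o,u,v):
    c=robot.get_calibration("wrist"); T=np.array(c["tool_from_camera"]); Rt=R.from_euler("xyz",o["eef_rot"],degrees=True).as_matrix()
    d=Rt@T[:3,:3]@np.array([(u-c["cx"])/c["fx"],-(v-c["cy"])/c["fy"],-1.]); p=np.array(o["tcp_pos"])+Rt@T[:3,3]
    return p,d
def wz(o,u,v,z):
    p,d=wray(o,u,v); return p+d*(z-p[2])/d[2]
def wproj(o,P):
    c=robot.get_calibration("wrist"); T=np.array(c["tool_from_camera"]); Rt=R.from_euler("xyz",o["eef_rot"],degrees=True).as_matrix()
    q=T[:3,:3].T@(Rt.T@(np.asarray(P)-o["tcp_pos"]).T-T[:3,3:]) ; return np.c_[c["cx"]+c["fx"]*q[0]/-q[2],c["cy"]-c["fy"]*q[1]/-q[2]]
def circ(c,r,z):
    t=np.linspace(0,2*np.pi,73); return np.c_[c[0]+r*np.cos(t),c[1]+r*np.sin(t),0*t+z]
E
python3 - <<'E'
from h import *
o=robot.get_obs(); print(o["tcp_pos"],o["eef_rot"],o["t"],o["qpos"])
im=robot.get_image("wrist"); cv2.imwrite("pics/w1.png",im[:,:,::-1])
for q,z in [("brown_roll",.04),("post_a",.03),("offcut",.017),("cream_roll",.03)]:
  for r in robot.look_for("wrist",q)[:2]:
    u,v=r["location"][0]*640,r["location"][1]*400; print(q,round(r["score"],2),round(u),round(v),wz(o,u,v,z).round(3))
E
```

```text
[0.41889919 0.08263516 0.29128478] [-1.79848413e+02 -5.31375772e-02  1.67361853e+01] 2.5167 [  0.42375149 -17.70759054 110.39427056   0.16058724  87.30490912
  73.67995668]
brown_roll 0.65 217 76 [0.505 0.255 0.04 ]
post_a 0.82 385 124 [0.512 0.02  0.03 ]
post_a 0.76 247 88 [0.502 0.217 0.03 ]
offcut 0.76 255 192 [0.359 0.175 0.017]
cream_roll 0.68 413 130 [ 0.516 -0.021  0.03 ]
```

View pics/w1.png

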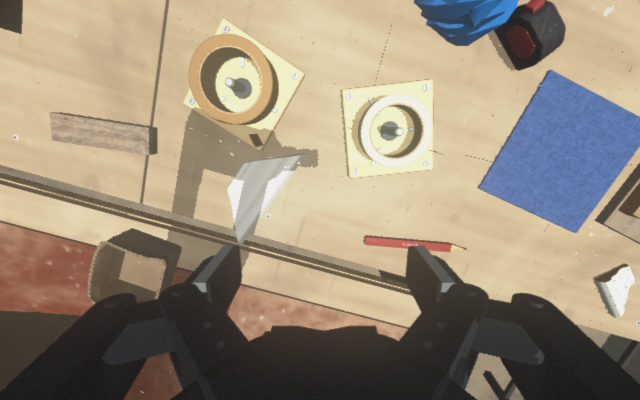

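Wrist view: brown ring at about (231,79) with its post at (238,85), cream ring at (392,131), and the offcut around (262,195), close to the brown plate. The hose end is far off at the top right.

```bash
cat >> h.py <<'E'
from scipy.optimize import minimize
def fit(o,im,c0,zb=0.015,win=0.09):
    hsv=cv2.cvtColor(im,cv2.COLOR_RGB2HSV)
    m=((hsv[...,0]>5)&(hsv[...,0]<19)&(hsv[...,1]>110)&(hsv[...,2]>50)).astype(np.uint8)
    w=np.zeros_like(m); cv2.fillConvexPoly(w,cv2.convexHull(wproj(o,circ(c0,win,zb+.025)).astype(np.int32)),1); m*=w
    m=cv2.morphologyEx(m,cv2.MORPH_OPEN,np.ones((3,3)))
    n,l,s,_=cv2.connectedComponentsWithStats(m); m=(l==1+s[1:,4].argmax()).astype(np.uint8)
    M=np.zeros_like(m); cv2.fillConvexPoly(M,cv2.convexHull(cv2.findNonZero(m)),1)
    def pred(c):
        P=np.zeros_like(m); h=cv2.convexHull(np.r_[wproj(o,circ(c,.052,zb)),wproj(o,circ(c,.052,zb+.05))].astype(np.float32))
        cv2.fillConvexPoly(P,np.round(h*16).astype(np.int32),1,shift=4); return P
    r=minimize(lambda c:(pred(c)^M).sum()/M.sum(),c0,method="Nelder-Mead",options=dict(initial_simplex=np.array(c0)+[[0,0],[.02,0],[0,.02]]))
    ov=im[:,:,::-1].copy()
    for rr,z in[(.052,zb+.05),(.038,zb+.05),(.052,zb)]: cv2.polylines(ov,[wproj(o,circ(r.x,rr,z)).astype(np.int32)],1,(0,255,0))
    return r.x,r.fun,ov
E
python3 - <<'E'
from h import *
o=robot.get_obs(); im=robot.get_image("wrist")
c,e,ov=fit(o,im,[.5,.235]); print(c,e); cv2.imwrite("pics/f1.png",cv2.resize(ov[0:260,120:420],None,fx=2,fy=2))
print("post tip",wz(o,231,83,.071),"offcut",[wz(o,*p,.017).round(3) for p in[(305,155),(232,185),(240,240)]])
E
```

```text
Traceback (most recent call last):
  File "h.py", line 27, in fit
    n,l,s,_=cv2.connectedComponentsWithStats(m); m=(l==1+s[1:,4].argmax()).astype(np.uint8)
                                                         ~~~~~~~~~~~~~~^^
ValueError: attempt to get argmax of an empty sequence
```

```bash
python3 - <<'E'
from h import *
o=robot.get_obs(); im=robot.get_image("wrist"); hsv=cv2.cvtColor(im,cv2.COLOR_RGB2HSV)
print(wproj(o,circ([.5,.235],.05,.04))[::18],[hsv[p] for p in[(45,205),(110,255),(80,268),(80,195),(60,212),(60,300),(20,230),(25,290),(125,195)]])
E
```

```text
[[231.35985249  43.46447363]
 [186.30450751  72.56440983]
 [217.21969981 121.86998475]
 [261.01312548  95.27167934]
 [231.35985249  43.46447363]] [array([ 17, 108, 210], dtype=uint8), array([ 18, 104, 181], dtype=uint8), array([ 20,  85, 111], dtype=uint8), array([ 19,  76, 108], dtype=uint8), array([ 20,  78, 108], dtype=uint8), array([ 21,  59, 223], dtype=uint8), array([ 19,  72, 216], dtype=uint8), array([ 21,  59, 223], dtype=uint8), array([ 18,  69, 140], dtype=uint8)]
```

```bash
sed -i 's/m=((hsv.*/m=((hsv[...,0]<20)\&(hsv[...,1]>92)\&(hsv[...,2]>130)).astype(np.uint8)/; s/np.r_\[wproj(o,circ(c,.052,zb)),wproj(o,circ(c,.052,zb+.05))\]/wproj(o,circ(c,.052,zb+.05))/' h.py
python3 - <<'E'
from h import *
o=robot.get_obs(); im=robot.get_image("wrist")
c,e,ov=fit(o,im,[.5,.235]); print(c,e); cv2.imwrite("pics/f1.png",cv2.resize(ov[0:260,120:420],None,fx=2,fy=2))
print("post tip",wz(o,231,83,.071),"offcut",[wz(o,*p,.017).round(3) for p in[(305,155),(232,185),(240,240)]])
E
```

```text
[0.50299328 0.22793927] 0.017656765676567657
post tip [0.50237019 0.21620948 0.071     ] offcut [array([0.437, 0.109, 0.017]), array([0.362, 0.205, 0.017]), array([0.276, 0.175, 0.017])]
```

View pics/f1.png

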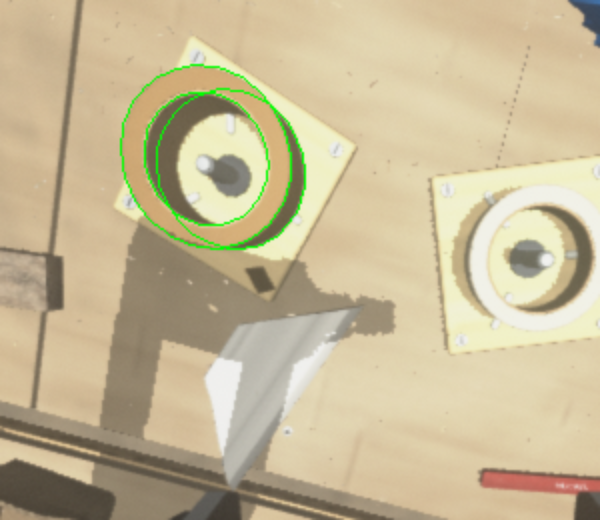

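Emit:
{"method": "send_rows", "body": {
  "targets": [
    [0.3, [0, 0, 0], [0, 0, -0.235]],
    [0.3, [0, 0, 0], [0, 0, -0.235]],
    [0.3, [0, 0, 0], [0, 0, -0.235]],
    [0.3, [0, 0, 0], [0, 0, -0.235]],
    [0.3, [0, 0, 0], [0, 0, -0.235]],
    [0.3, [0, 0, 0], [0, 0, -0.235]],
    [0.3, [0, 0, 0], [0, 0, -0.235]],
    [0.3, [0, 0, 0], [0, 0, -0.235]],
    [0.3, [0, 0, 0], [0, 0, -0.235]],
    [0.3, [0, 0, 0], [0, 0, -0.093]]
  ]
}}

```text
t: 3.75
tcp_pos: [0.4198, 0.0763, 0.2913]
eef_rot: [-180.0, 0.0, 82.8]
ft_force: [-0.3, -0.6, -0.6]
finger_gap: 0.03
gripper_force: 0.0
```

Emit:
{"method": "send_rows", "body": {
  "targets": [
    [0.3, [0.12, 0.03, 0.08], [0, 0, -0.235]],
    [0.3, [0.12, 0.03, 0.08], [0, 0, 0]],
    [0.3, [0.12, 0.03, 0.08], [0, 0, 0]],
    [0.3, [0.12, 0.03, 0.08], [0, 0, 0]],
    [0.3, [0.12, 0.03, 0.08], [0, 0, 0]],
    [0.3, [0.12, 0.03, 0.08], [0, 0, 0]],
    [0.3, [0, 0, 0], [0, 0, 0]],
    [0.3, [0, 0, 0], [0, 0, 0]]
  ]
}}

```text
t: 4.42
tcp_pos: [0.4589, 0.2198, 0.1938]
eef_rot: [-179.8, 0.1, 89.7]
ft_force: [0.2, -0.4, 0.2]
finger_gap: 0.0301
gripper_force: 0.0
```

```bash
python3 - <<'E'
from h import *
o=robot.get_obs(); im=robot.get_image("wrist"); print(o["tcp_pos"],o["eef_rot"],o["finger_gap"],o["qpos"])
c,e,ov=fit(o,im,[.503,.228]); print(c,e); cv2.imwrite("pics/f2.png",ov)
E
```

```text
[0.45889753 0.21981895 0.1938081 ] [-1.79824228e+02  6.96861069e-02  8.96780664e+01] 0.030051826825221627 [ 1.67189862e+01 -1.49064688e+00  1.06767077e+02 -1.56552294e-02
  7.49120472e+01  1.70451267e+01]
[0.50306674 0.22777087] 0.09035519834067929
```

View pics/f2.png

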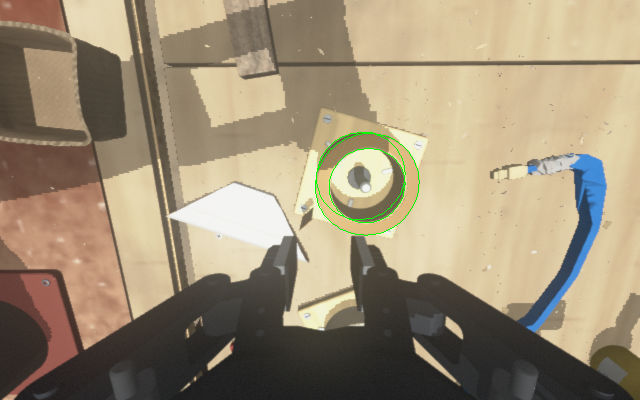

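Second wrist fit: the ring is at about (367,183), which agrees with the first fit to under 1 mm. The post stands central in the hole, so I descend.

Emit:
{"method": "send_rows", "body": {
  "targets": [
    [0.3, [0.02, 0, 0], [0, 0, 0]],
    [0.3, [0.02, -0.005, 0], [0, 0, 0]],
    [0.3, [0, 0, 0.12], [0, 0, 0]],
    [0.3, [0, 0, 0.12], [0, 0, 0]],
    [0.3, [0, 0, 0.12], [0, 0, 0]],
    [0.3, [0, 0, 0.1], [0, 0, 0]],
    [0.3, [0, 0, 0.03], [0, 0, 0]],
    [0.3, [0, 0, 0.03], [0, 0, 0]],
    [0.3, [0, 0, 0], [0, 0, 0]]
  ]
}}

```text
t: 5.22
tcp_pos: [0.4585, 0.2281, 0.0914]
eef_rot: [-180.0, -0.0, 89.6]
ft_force: [0.9, 0.0, -0.5]
finger_gap: 0.03
gripper_force: 0.0
```

Emit:
{"method": "send_rows", "body": {
  "targets": [
    [0.3, [0, 0, 0.04], [0, 0, 0]],
    [0.3, [0, 0, 0.04], [0, 0, 0]],
    [0.3, [0, 0, 0.04], [0, 0, 0]],
    [0.3, [0, 0, 0.04], [0, 0, 0]],
    [0.3, [0, 0, 0.04], [0, 0, 0]],
    [0.3, [0, 0, 0.04], [0, 0, 0]],
    [0.3, [0, 0, 0.04], [0, 0, 0]],
    [0.3, [0, 0, 0.035], [0, 0, 0]],
    [0.3, [0, 0, 0], [0, 0, 0]]
  ]
}}

```text
t: 5.97
tcp_pos: [0.4588, 0.2283, 0.0282]
eef_rot: [180.0, 0.0, 89.7]
ft_force: [-3.7, -1.7, 6.9]
finger_gap: 0.0295
gripper_force: 3.9
```

```bash
python3 - <<'E'
from h import *
o=robot.get_obs(); im=robot.get_image("wrist"); print(o["tcp_pos"],o["eef_rot"],o["ft_force"])
cv2.imwrite("pics/w3.png",im[:,:,::-1])
E
```

```text
[0.4587754  0.2283035  0.02818273] [1.79986742e+02 1.21187226e-02 8.96672978e+01] [-3.69967219 -1.65012443  6.93223855]
```

View pics/w3.png

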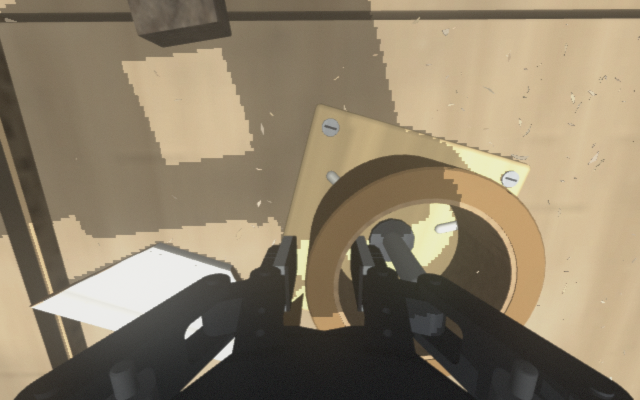

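The wrist view shows the fingers straddling the wall, the inner finger right beside the post, with a light 7 N touch. I back off by a few mm and then close.

Emit:
{"method": "send_rows", "body": {
  "targets": [
    [0.3, [0, 0, -0.03], [0, 0, 0]],
    [0.3, [0, -0.01, 0], [0, 0, 0]],
    [0.3, [0, 0, 0], [0, 0, 0]]
  ],
  "grip_force": 60
}}

```text
t: 6.27
tcp_pos: [0.4564, 0.2284, 0.0344]
eef_rot: [180.0, -0.0, 89.7]
ft_force: [0.4, 0.1, -0.4]
finger_gap: 0.0299
gripper_force: 0.0
```

Emit:
{"method": "send_rows", "body": {
  "targets": [
    [0.5, [0, 0, 0], [0, 0, 0]],
    [0.6, [0, 0, 0], [0, 0, 0]],
    [0.7, [0, 0, 0], [0, 0, 0]],
    [1, [0, 0, 0], [0, 0, 0]],
    [1, [0, 0, 0], [0, 0, 0]],
    [1, [0, 0, 0], [0, 0, 0]]
  ],
  "grip_force": 60
}}

```text
t: 6.77
tcp_pos: [0.4567, 0.2284, 0.0345]
eef_rot: [180.0, -0.0, 89.7]
ft_force: [0.7, 0.1, 1.0]
finger_gap: 0.0138
gripper_force: 55.7
```

Emit:
{"method": "send_rows", "body": {
  "targets": [
    [1, [0, 0, -0.02], [0, 0, 0]],
    [1, [0, 0, -0.03], [0, 0, 0]],
    [1, [0, 0, -0.04], [0, 0, 0]],
    [1, [0, 0, -0.04], [0, 0, 0]],
    [1, [0, 0, -0.04], [0, 0, 0]],
    [1, [0, 0, -0.04], [0, 0, 0]],
    [1, [0, 0, -0.04], [0, 0, 0]],
    [1, [0, 0, -0.04], [0, 0, 0]],
    [1, [0, 0, -0.04], [0, 0, 0]],
    [1, [0, 0, -0.04], [0, 0, 0]]
  ]
}}

```text
t: 7.6
tcp_pos: [0.4564, 0.2283, 0.1092]
eef_rot: [180.0, -0.0, 89.7]
ft_force: [0.6, 0.1, -0.6]
finger_gap: 0.0146
gripper_force: 55.5
```

Emit:
{"method": "send_rows", "body": {
  "targets": [
    [1, [0, 0, -0.05], [0, 0, 0]],
    [1, [0, 0, -0.06], [0, 0, 0]],
    [1, [0, 0, -0.06], [0, 0, 0]],
    [1, [0, 0, -0.06], [0, 0, 0]],
    [1, [0, 0, -0.06], [0, 0, 0]],
    [1, [0, 0, -0.06], [0, 0, 0]],
    [1, [0, 0, -0.06], [0, 0, 0]],
    [1, [0, 0, -0.04], [0, 0, 0]],
    [1, [0, 0, 0], [0, 0, 0]]
  ]
}}

```text
t: 8.35
tcp_pos: [0.4577, 0.2287, 0.2009]
eef_rot: [179.8, -0.1, 89.7]
ft_force: [0.9, 0.7, -1.1]
finger_gap: 0.0141
gripper_force: 55.7
```

```bash
python3 - <<'E'
from h import *
o=robot.get_obs(); print(o["tcp_pos"],o["eef_rot"],o["ft_force"],o["gripper_force"],o["finger_gap"])
robot.get_image("side"); robot.get_image("scene")
for c in("side","scene"):
  for r in robot.look_for(c,"pad")[:1]:
    u,v=r["location"][0]*640,r["location"][1]*400; print(c,r["score"],at_z(c,u,v,.004))
hs=cv2.cvtColor(robot.get_image("side"),cv2.COLOR_RGB2HSV); m=((abs(hs[...,0].astype(int)-113)<10)&(hs[...,1]>120)).astype(np.uint8)
m[:180]=0;m[:,:360]=0; pts=cv2.findNonZero(m)[:,0]; box=cv2.approxPolyN(pts.reshape(-1,1,2),4)[0] if hasattr(cv2,"approxPolyN") else cv2.minAreaRect(pts)
w=[at_z("side",*p,.004)[:2] for p in np.array(box)]; print(np.round(w,3),np.mean(w,0),at_z("side",*pts.mean(0),.004))
E
```

```text
[0.45766399 0.22873707 0.20093039] [ 1.79786973e+02 -7.17119788e-02  8.96634524e+01] [ 0.88369838  0.69982222 -1.11195033] 55.68415539441048 0.014091347599456754
side 0.7 [ 0.53883308 -0.27292707  0.004     ]
scene 0.77 [ 0.53743962 -0.27077414  0.004     ]Traceback (most recent call last):
  File "<stdin>", line 8, in <module>
TypeError: 'NoneType' object is not subscriptable
```

Emit:
{"method": "send_rows", "body": {
  "targets": [
    [1, [-0.04, 0, 0], [0, 0, 0]],
    [1, [-0.08, 0, 0], [0, 0, 0]],
    [1, [-0.12, 0, 0], [0, 0, 0]],
    [1, [-0.15, 0, 0], [0, 0, 0]],
    [1, [-0.15, 0, 0], [0, 0, 0]],
    [1, [-0.15, 0, 0], [0, 0, 0]],
    [1, [-0.15, 0, 0], [0, 0, 0]],
    [1, [-0.15, 0, 0], [0, 0, 0]],
    [1, [-0.15, 0, 0], [0, 0, 0]],
    [1, [-0.15, 0, 0], [0, 0, 0]]
  ]
}}

```text
t: 9.43
tcp_pos: [0.4541, -0.0315, 0.1979]
eef_rot: [-180.0, 0.0, 89.7]
ft_force: [1.1, 1.4, -2.4]
finger_gap: 0.014
gripper_force: 55.6
```

Emit:
{"method": "send_rows", "body": {
  "targets": [
    [1, [-0.15, 0.017, 0], [0, 0, 0]],
    [1, [-0.15, 0.017, 0], [0, 0, 0]],
    [1, [-0.15, 0.017, 0], [0, 0, 0]],
    [1, [-0.15, 0.017, 0], [0, 0, 0]],
    [1, [-0.15, 0.017, 0], [0, 0, 0]],
    [1, [-0.15, 0.017, 0], [0, 0, 0]],
    [1, [-0.12, 0.017, 0], [0, 0, 0]],
    [1, [-0.09, 0.017, 0], [0, 0, 0]],
    [1, [-0.06, 0.017, 0], [0, 0, 0]],
    [1, [-0.035, 0.017, 0], [0, 0, 0]]
  ]
}}

```text
t: 10.27
tcp_pos: [0.4869, -0.2724, 0.1977]
eef_rot: [-179.9, -0.0, 89.6]
ft_force: [-0.1, 0.3, -0.8]
finger_gap: 0.0141
gripper_force: 55.6
```

Emit:
{"method": "send_rows", "body": {
  "targets": [
    [1, [0, 0, 0], [0, 0, 0]],
    [1, [0, 0, 0], [0, 0, 0]],
    [1, [0, 0, 0], [0, 0, 0]],
    [1, [0, 0, 0], [0, 0, 0]]
  ]
}}

```text
t: 10.6
tcp_pos: [0.4874, -0.2697, 0.1983]
eef_rot: [-180.0, -0.0, 89.7]
ft_force: [-0.0, -0.1, -1.8]
finger_gap: 0.0141
gripper_force: 55.7
```

```bash
python3 - <<'E'
from h import *
o=robot.get_obs(); print(o["tcp_pos"],o["eef_rot"],o["ft_force"],o["gripper_force"],o["finger_gap"])
cv2.imwrite("pics/end.png",cv2.resize(np.vstack([robot.get_image("scene")[:,:,::-1][100:330,200:],robot.get_image("side")[:,:,::-1][60:290,200:]]),None,fx=1.3,fy=1.3))
E
```

```text
[ 0.48744215 -0.26974372  0.19826872] [-1.79988236e+02 -2.21904020e-02  8.97392051e+01] [-0.03757614 -0.08680201 -1.83426992] 55.71019500901457 0.014127143315311336
```

View pics/end.png

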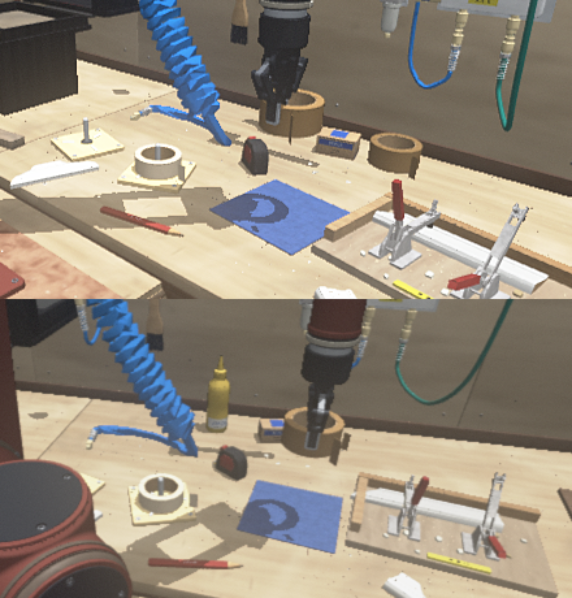

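The final views show the roll held level in the gripper, with its shadow on the pad. Post A is empty and the cream roll and bystanders are undisturbed. The ring centre is at about (0.533, -0.270, 0.20), against a pad middle of (0.537, -0.271).

```bash
python3 -c "
from station import robot
print(robot.sign_off())"
```

```text
the job is handed in; nothing more can be done
None
```

I handed the job in with the brown roll held still and level about 20 cm above the bench, its centre within about 1 cm of the pad's middle; the cream roll and bystanders look undisturbed, and the sign-off gave no verdict.

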